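# Reset and lock the depth stop of a vial crimper

## Task

Reset the depth stop on top of the bench vial crimper: turn the black knob until its white line points at the red tab on the dial, while the brass lock ring below it is still loose. Then turn the lock ring down by its lever (clockwise from above) onto its rubber washer and tighten it firmly by feel, without forcing it, so that the knob stays on the red tab. Leave the tab, the two vials and the tube rack where they are.

Things in the scene. Friction and masses are not known exactly. Their poses are not given: they have to be found in the camera images.
- stop_knob (a joint): Angle of the black stop knob, rad, counter-clockwise seen from above; 0 is straight to the crimper's front, range -1.1 to 1.1. It turns about an upright axis with 0.16 N m of friction, stays where it is left and rises 1.6 mm per rad. The lock ring sits on the knob's screw and rides round and up with it.
- red_mark (a joint): Angle of the red setting tab on the rim of the dial, rad, with the same axis, zero and sense as stop_knob: the knob is set when stop_knob equals red_mark. The tab is 4 mm wide (its outer lip 9 mm), lies flat on the dial 40 to 47 mm from the axis and stays put.
- knob_mid (a point): Centre of the knob's grip bar, on the upright axis, half-way up. The bar is 35 mm long, 14 mm wide (grip it across) and 20 mm high, on a 29 mm round skirt; its top is 10 mm above this point and the lock ring's top 14 to 19 mm below it. The dial disc (90 mm across, a tick every 10 degrees) lies 37 to 39 mm below it.
- knob_pointer (a point): Nose of the knob: outer end of the white line on its top, 19.5 mm from the axis. The line points along this point's own -x, away from the axis.
- mark_tip (a point): Inner end of the red tab, 39.6 mm from the axis, 1 mm above the dial. From the axis the tab lies in the direction of this point's own -x.
- ring_mid (a point): Centre of the brass lock ring, on the same axis, half-way up. Knurled, 50 mm across, 14 mm high, right-hand thread: clockwise from above screws it down, 1.6 mm per rad. It turns lightly (0.05 N m) until it meets the washer, about 0.7 to 1.9 rad from where it is once the knob is set; from there its resistance grows steadily.
- lever_grip (a point): Middle of the black grip of the ring's lever, 50 mm from the axis. The lever is a level round bar that sticks out from the ring at half its height: brass, 8 mm thick, then the grip, 11 mm thick, 38 to 66 mm from the axis. Push it round from the side or grip it from above; nothing higher than the dial, 16 mm below its middle line (12 when tight), is in its way.
- crimper: White bench vial crimper, fixed: foot plate 116 mm wide and 190 mm long, column at the back, head 147 mm high with dial, ring and knob on top, press lever on its right side below the dial. Origin on the worktop below the knob's axis; its front is -x, z is up.
- lock_ring: The same brass ring with its lever; origin on the axis at its lower face, z up. The lever points along (0.34, -0.94, 0) of this frame. The ring is firmly tight at a turning moment of 0.5 to 0.8 N m (10 to 16 N on the middle of the lever's grip) and then stays tight when let go; above 1.1 N m it is overtightened.
- seat_washer: Black rubber washer, 39 mm across, about 4 mm thick, on the boss below the ring, which is tightened against it. Its height varies by 0.8 mm from time to time. Origin at the centre of its underside.
- nest_vial_mid (a point): Centre, half-way up, of the capped amber vial (23 mm across, 49 mm high) that stands loose in the crimper's nest below the head. Leave it alone.
- done_vial_mid (a point): Centre, half-way up, of a like vial that stands loose on the worktop to the left of the crimper's foot. Leave it alone.
- rack_mid (a point): Point in the middle of the grey-brown tube rack (136 x 69 mm, 86 mm high with its tubes), loose, left of the crimper; 30 mm above the worktop. Leave it alone.

How it is judged:
On the way, in this order (a step that is already met when the one before it is completed fails the run):
1. the knob's line is turned to the red tab while the lock ring is still loose (angle between the x axis of knob_pointer and the x axis of mark_tip, either way round below 0.09 rad and contact force between lock_ring and seat_washer below 5 N), for 0.2 s.
2. the lock ring is tightened on its washer (angle between the x axis of knob_pointer and the x axis of mark_tip, either way round below 0.09 rad and contact force between lock_ring and seat_washer above 35 N), for 0.2 s.
At the end, for the whole second after the job is handed in: the knob is at rest with its line within 0.09 rad (5 degrees, half a dial division) of the red tab, and the lock ring presses on its washer with more than 35 N (all of step 2 and velocity of joint stop_knob between -0.02 and 0.02 rad/s); the robot touches nothing.
It fails at once if the lock ring is overtightened: more than 100 N on its washer (contact force between lock_ring and seat_washer above 100 N).
It fails at once if the red tab is shifted by more than 2 mm (distance of mark_tip from where it was at the start of the episode above 0.002 m).
It fails at once if a vial is knocked over or shifted by more than 10 mm (distance of any of nest_vial_mid, done_vial_mid from where it was at the start of the episode above 0.01 m).
It fails at once if the tube rack is shifted by more than 10 mm (distance of rack_mid from where it was at the start of the episode above 0.01 m).
It also fails if it takes over 48 s, if anything falls off the work surface, if the arm or the gripper's body presses on something with over 40 N, if the wrist force passes 120 N, or if a joint passes its speed limit or range.

## Robot

A 6-joint arm with a two-finger parallel gripper is mounted at the origin on a cart in front of the work surface, level with it; the furniture and walls round the work are solid. World frame = base frame: x ahead of the robot, y to its left, z up, the work surface at z = 0. Lengths are in m, angles in rad, forces in N, time in s.
With the tool pointing down it reaches from about 0.25 to 0.725 m from the base axis. Payload 4 kg.
Tool frame: the origin (TCP) lies on the centre line of the jaws, within the pads' length; the fingertips stand 19 mm ahead of it and the grasp point (between the pads) is the TCP (robot.tips_ahead is the distance from the TCP to the fingertips, in m); z points along the fingers, y is the direction in which the jaws open and shut (so a half turn about z gives the same grasp; the last joint's range is limited). The gripper opens to 85 mm and grips with 20 to 120 N. Pads are 22 mm wide; open, the fingers measure 114 mm over their backs; the gripper's body (76 mm by 85 mm) begins 54 mm behind the grasp point. The pads swing forward as they close: fully open they stand 13 mm farther back than shut.
Start: joints at [-1.253, 0.241, 0.005, 1.335, 0, 1.571], TCP at [0.156, -0.475, 0.25] pointing down, gripper open.
Joint ranges: [-2.72, 2.72], [-1.05, 1.87], [-1.09, 1.28], [-1.99, 2.15], [-1.42, 1.44], [-3.14, 3.14]. Speed limits (rad/s): [2.79, 2.79, 3.14, 3.14, 3.14, 3.14].

## Interface

Orientations are given as a rotation vector (axis times angle).
In Python, from workcell import robot gives the robot as it stands. The module is installed in compiled form; this text tells all that it offers.
- The arm moves only by the shell command python3 -m crank 'ROWS' [FORCE]. ROWS is JSON, a list that holds one entry, the list of rows, each a list of 7 numbers: the shift along the tool's x, y, z in cm, then the turn, a rotation vector about the tool's x, y, z in degrees, then the finger opening in cm, from 0 to 8.54. A call has 1 to 8 rows; each row shifts and turns the commanded pose from where the row before left it, along the tool's axes as they then stand; what a row does not reach is not made up. A row lasts 1/12 s, in which the tool goes at most 41.7 mm and 7.16 degrees, less where a joint would pass 70% of its speed; a pose out of reach is approached as far as the arm can. A call is refused whole if a number of a shift passes 4.17 or a number of a turn 7.16, either way. A call with a gripper value outside its range is refused whole. The fingers move at their own pace and stop on an object; FORCE is the grip in N (left out, the last holds). Time passes only in rows, so rows that do not move let the fingers close. It gives the time, the measured TCP pose, the force and the opening at its end, in the units of the state.
- robot.get_state(): the state, without advancing time (a new reading comes with each control period).
- robot.snapshot(name): name is "scene" or "top"; returns (picture, depth): 384x512x3 uint8, red, green, blue; 384x512 float32, m along the optical axis (not along the pixel's ray), 0 where there is no reading.
- robot.camera_model(name): a dict with "intrinsics" (3x3 intrinsics, pixels), "distortion" ([k1, k2, p1, p2, k3] as OpenCV has them; the pictures are not rectified), "pose" (4x4, takes a point from camera to world coordinates). Camera axes: x right, y down, z forward; pixel columns grow to the right and rows downward; lengths in m; the calibration is good to about 2 mm. A picture is of the moment at which its call begins. camera_model takes no time and is no camera call.
- robot.job_done(): hands the job in, once; it reports no verdict.
The state is a dict: "time_s": time; "q": joint angles; "joint_velocities": joint speeds; "tau": joint torques, N m; "eef_pos": TCP position; "tool_rot": TCP orientation; "force": force on the tool from outside, world axes, zero at the start; "ft_torque": the same for the moment, N m; "grip_width": finger opening in m.
Only numpy, scipy, OpenCV 4.12 (cv2) and the standard library are available. Lean on these libraries where they do the work, as an engineer would, in place of code of your own. Each camera call takes 0.05 s, during which the arm holds its last target. There are 200 camera calls.

## Working session

There is one attempt and no reset: what is moved stays moved. The work goes in short steps, Python scripts to look and compute and a shell command to move; the robot and the scene stay as the last step left them, time stands still between calls to the robot, and variables do not carry over. Pictures are saved under pics/ and viewed, about 8 in all and at most 12, crops included, and the job is handed in when it is done.

```bash
mkdir -p pics; python3 - <<'E'
from workcell import robot
import cv2,numpy as np
s=robot.get_state();print({k:np.round(v,3) for k,v in s.items()})
for n in("scene","top"):
    p,d=robot.snapshot(n);cv2.imwrite(f"pics/{n}0.png",p[...,::-1]);np.save(f"pics/{n}0.npy",d)
    c=robot.camera_model(n);print(n,np.round(c["intrinsics"],1).tolist(),c["distortion"],np.round(c["pose"],3).tolist())
a=cv2.imread("pics/scene0.png");b=cv2.imread("pics/top0.png")
cv2.imwrite("pics/both0.png",cv2.resize(np.hstack([a,b]),(800,300),interpolation=cv2.INTER_AREA))
E
```

```text
{'time_s': np.float64(0.0), 'q': array([-1.253,  0.241,  0.004,  1.335, -0.   ,  1.571]), 'joint_velocities': array([ 0.001, -0.002,  0.001, -0.   , -0.001, -0.   ]), 'tau': array([ 1.0000e-03, -3.7232e+01,  2.5241e+01,  1.7000e-02,  0.0000e+00,
       -0.0000e+00]), 'eef_pos': array([ 0.156, -0.474,  0.249]), 'tool_rot': array([-3.10e+00, -4.97e-01,  1.00e-03]), 'force': array([-0.76 , -0.794,  0.24 ]), 'ft_torque': array([0.018, 0.045, 0.023]), 'grip_width': np.float64(0.085)}
scene [[454.6, 0.0, 259.9], [0.0, 454.6, 191.3], [0.0, 0.0, 1.0]] [-0.16740756  0.          0.          0.          0.        ] [[0.845, -0.347, 0.407, 0.205], [-0.535, -0.532, 0.657, -0.731], [-0.012, -0.772, -0.635, 0.671], [0.0, 0.0, 0.0, 1.0]]
top [[445.2, 0.0, 253.9], [0.0, 445.2, 185.5], [0.0, 0.0, 1.0]] [-0.14257116  0.          0.          0.          0.        ] [[0.024, -0.98, 0.196, 0.37], [-0.999, -0.029, -0.02, -0.174], [0.025, -0.196, -0.98, 0.973], [0.0, 0.0, 0.0, 1.0]]
```

View pics/both0.png

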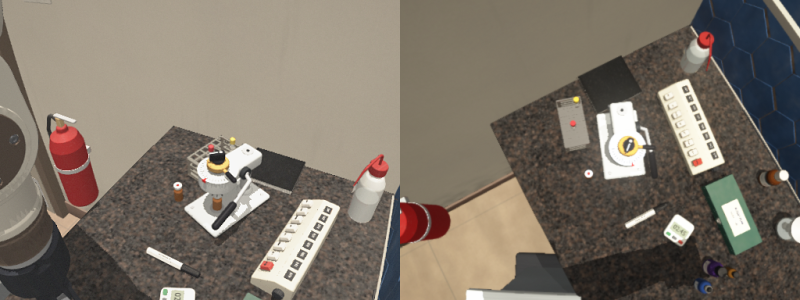

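The scene view has the crimper near half-scale (225,170). In the top view it is near (625,145), with a gold ring and the rack to its left. Next I'll enlarge both.

```bash
python3 - <<'E'
import cv2,numpy as np
a=cv2.imread("pics/scene0.png")[170:270,230:350];b=cv2.imread("pics/top0.png")[140:240,240:340]
cv2.imwrite("pics/crop0.png",np.hstack([cv2.resize(a[:, :100],(400,400),interpolation=2),cv2.resize(b,(400,400),interpolation=2)]))
E
```

```text
(no output)
```

View pics/crop0.png

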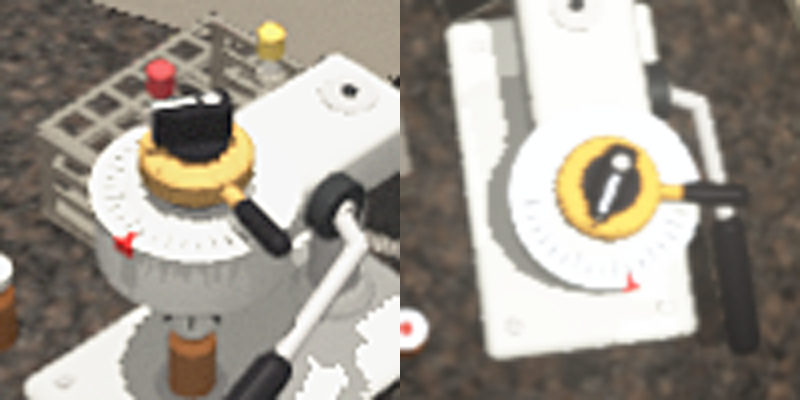

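The crop shows four things:
- The knob bar is at right-crop (610,190), its white line pointing down-left.
- The red tab is on the rim at (630,283).
- The lever grip is at (715,193), pointing right.
- The knob has to turn CCW.

Next I'll measure these.

```bash
cat > h.py <<'E'
from workcell import robot
import cv2,numpy as np
def ray(n,uv,z):
    c=robot.camera_model(n);K=np.array(c["intrinsics"]);T=np.array(c["pose"])
    p=cv2.undistortPoints(np.array(uv,float).reshape(-1,1,2),K,np.array(c["distortion"]))[:,0]
    r=np.c_[p,np.ones(len(p))]@T[:3,:3].T;o=T[:3,3]
    return o+r*((z-o[2])/r[:,2])[:,None]
def pts(n,uv,d):
    c=robot.camera_model(n);K=np.array(c["intrinsics"]);T=np.array(c["pose"])
    uv=np.array(uv);p=cv2.undistortPoints(uv.astype(float).reshape(-1,1,2),K,np.array(c["distortion"]))[:,0]
    dd=d[uv[:,1],uv[:,0]];return (np.c_[p,np.ones(len(p))]*dd[:,None])@T[:3,:3].T+T[:3,3]
def mask(m,box):
    x0,y0,x1,y1=box;o=np.zeros_like(m);o[y0:y1,x0:x1]=m[y0:y1,x0:x1];v,u=np.nonzero(o);return np.c_[u,v]
E
cat > m.py <<'E'
from h import *
import sys
def hsv(n): return cv2.split(cv2.cvtColor(cv2.imread(n),cv2.COLOR_BGR2HSV).astype(int)) if 0 else [x.astype(int) for x in cv2.split(cv2.cvtColor(cv2.imread(n),cv2.COLOR_BGR2HSV))]
H,S,V=hsv("pics/top0.png");d=np.load("pics/top0.npy")
box=(265,165,318,225)
red=mask(((H<8)|(H>172))&(S>110)&(V>120),(285,200,310,216))
ye=mask((H>12)&(H<32)&(S>90)&(V>110),box)
bl=mask((V<75),(280,170,304,204))
gr=mask((V<75),(306,180,330,194))
for n,m in(("red",red),("ring",ye),("knob",bl),("grip",gr)):
    P=pts("top",m,d);P=P[np.isfinite(P).all(1)]
    print(n,len(m),m.mean(0).round(1),np.median(P,0).round(4),np.percentile(P[:,2],[5,50,95]).round(4))
sel=mask((V>170)&(S<60),(268,165,318,215));P=pts("top",sel,d);print("dial z",np.percentile(P[:,2],[10,50,90]).round(4))
print(V[172:204,282:302])
E
python3 m.py
```

```text
red 4 [297.2 211. ] [ 0.4883 -0.2725  0.15  ] [0.15   0.15   0.1512]
ring 353 [292.1 187.4] [ 0.5284 -0.2586  0.1698] [0.1666 0.1698 0.1769]Traceback (most recent call last):
  File "m.py", line 11, in <module>
    P=pts("top",m,d);P=P[np.isfinite(P).all(1)]
  File "h.py", line 10, in pts
    uv=np.array(uv);p=cv2.undistortPoints(uv.astype(float).reshape(-1,1,2),K,np.array(c["distortion"]))[:,0]
                      ~~~~~~~~~~~~~~~~~~~^^^^^^^^^^^^^^^^^^^^^^^^^^^^^^^^^^^^^^^^^^^^^^^^^^^^^^^^^^^^^^
cv2.error: OpenCV(4.12.0) /io/opencv/modules/calib3d/src/undistort.dispatch.cpp:347: error: (-215:Assertion failed) CV_IS_MAT(_src) && CV_IS_MAT(_dst) && (_src->rows == 1 || _src->cols == 1) && (_dst->rows == 1 || _dst->cols == 1) && _src->cols + _src->rows - 1 == _dst->rows + _dst->cols - 1 && (CV_MAT_TYPE(_src->type) == CV_32FC2 || CV_MAT_TYPE(_src->type) == CV_64FC2) && (CV_MAT_TYPE(_dst->type) == CV_32FC2 || CV_MAT_TYPE(_dst->type) == CV_64FC2) in function 'cvUndistortPointsInternal'
```

```bash
python3 - <<'E'
import re
s=open('m.py').read()
i=s.index('bl=mask');s=s[:i]+'''
np.set_printoptions(linewidth=220)
P=pts("top",ye,d);print("ring",np.median(P,0).round(4))
h=cv2.convexHull(ye.astype(np.int32)); e=cv2.fitEllipse(h);print("ring ellipse",e, ray("top",[e[0]],.169).round(4))
sel=mask((V>150)&(S<60),(264,165,318,216));P=pts("top",sel,d);print("dial z",np.percentile(P[:,2],[5,25,50,75,95]).round(4))
print(V[174:204,281:303]);print(S[174:204,281:303]);print(V[180:198,300:332])
print(H[204:216,288:304]);print(S[204:216,288:304])
D=mask(V>=0,(280,172,304,204));P=pts("top",D,d);print(((P[:,2].reshape(32,24))*1e3).astype(int))
'''
open('m.py','w').write(s)
E
python3 m.py
```

```text
ring [ 0.5284 -0.2586  0.1698]
ring ellipse ((293.6862487792969, 186.58303833007812), (24.649410247802734, 31.556148529052734), 92.8075942993164) [[ 0.5309 -0.2638  0.169 ]]
dial z [0.0162 0.0206 0.1463 0.1478 0.1504]
[[255 255 255 255 254 251 247 247 247 245 244 248 247 243 243 250 253 254 255 255 255 255]
 [255 255 254 252 246 239 247 253 254 254 253 252 246 238 248 250 248 251 254 254 255 255]
 [255 254 248 245 248 251 253 254 254 253 242 192 140 123 149 178 222 241 247 252 254 255]
 [254 247 238 251 254 254 254 254 253 240 187 124  90  90  96  98 114 160 240 249 249 253]
 [247 236 250 254 254 254 254 253 246 197 120  89 101 142 159 131  97 105 193 249 252 253]
 [227 243 252 254 254 253 248 207 143 104  83  93 173 241 249 229 147 113 215 252 253 252]
 [241 252 253 254 253 248 197 118  93  83  80 110 226 250 251 241 175 120 222 252 254 252]
 [250 253 254 254 252 227 129  93  85  79  81  99 179 241 249 238 172 138 238 253 254 254]
 [251 254 254 253 234 138  96  85  80  79  84  90 110 153 182 154 105 101 184 248 253 253]
 [252 254 254 253 228 118  92  84  79  80  87 103 151 140 109  
[... 11017 characters left out ...]
8 149]
 [146 147 146 164 164 168 168 170 168 170 169 170 171 169 168 166 171 168 168 165 147 145 148 148]
 [149 146 145 146 148 161 164 167 168 170 168 167 170 169 167 171 167 167 165 147 149 145 148 147]
 [147 147 146 147 147 147 160 159 167 167 165 168 167 165 169 169 161 146 144 146 146 145 147 146]
 [147 146 147 148 149 147 148 145 146 146 149 161 146 159 149 147 146 148 148 146 147 147 147 147]
 [147 148 147 146 149 149 148 147 147 147 147 147 147 146 146 145 143 147 147 145 150 146 149 145]
 [147 147 148 146 148 148 148 148 146 146 148 146 148 149 150 145 145 144 147 149 150 146 147 147]
 [146 145 148 145 150 148 147 147 148 146 145 147 148 146 146 149 146 146 147 146 148 145 148 148]]
```

```bash
cat > m2.py <<'E'
from h import *
import sys
def run(tag):
    im=cv2.imread(f"pics/top{tag}.png");H,S,V=[x.astype(int) for x in cv2.split(cv2.cvtColor(im,cv2.COLOR_BGR2HSV))]
    d=np.load(f"pics/top{tag}.npy")
    A=mask(V>=0,(255,160,335,225));P=pts("top",A,d);z=P[:,2];v=V[A[:,1],A[:,0]];s=S[A[:,1],A[:,0]];h=H[A[:,1],A[:,0]]
    def circ(sel,zz,n):
        Q=ray("top",A[sel],zz)[:,:2];hu=cv2.convexHull((Q*1e4).astype(np.float32));c,r=cv2.minEnclosingCircle(hu);e=cv2.fitEllipse(hu)
        print(n,"minEnc",np.round(np.array(c)/1e4,4),round(r/10,1),"ell",np.round(np.array(e[0])/1e4,4),np.round(np.array(e[1])/10,1),round(e[2]));return np.array(e[0])/1e4
    c0=np.array([.529,-.2625]);R=lambda:np.hypot(*(P[:,:2]-c0).T)
    cr=circ((s>60)&(h>12)&(h<35)&(z>.163)&(z<.173)&(R()<.028),.1695,"ring")
    cd=circ((z>.142)&(z<.152)&(R()<.049)&(v>150),.147,"dial")
    top=(z>.187)&(z<.2)&(R()<.022);Q=ray("top",A[top],.194)[:,:2];(c,sz,an)=cv2.minAreaRect((Q*1e4).astype(np.float32))
    m=Q.mean(0);w,E=np.linalg.eigh(np.cov((Q-m).T));ax=E[:,1];print("bar centre",m.round(4),"rect",np.round(np.array(c)/1e4,4),np.round(np.array(sz)/10,1),"axis deg",np.degrees(np.arctan2(ax[1],ax[0])).round(1)%180)
    wl=top&(v>185)&(s<30);Q=ray("top",A[wl],.194)[:,:2];m=Q.mean(0);w,E=np.linalg.eigh(np.cov((Q-m).T));ax=E[:,1]
    print("white all",len(Q),"axis deg",np.degrees(np.arctan2(ax[1],ax[0])).round(1)%180)
    rd=((h<8)|(h>170))&(s>60)&(z>.13)&(z<.16)&(R()>.035);q=A[rd];rw=s[rd]/150;Q=ray("top",q,.148)[:,:2]
    print("red px",q.tolist());mr=(Q*rw[:,None]).sum(0)/rw.sum()
    for n,cc in(("ring",cr),("dial",cd),("bar",m)): 
        dd=mr-cc;print("red from",n,np.degrees(np.arctan2(dd[1],dd[0])).round(1)%360,np.hypot(*dd).round(4))
    g=(v<82)&(z>.15)&(z<.173)&(np.hypot(*(P[:,:2]-c0).T)>.03);Q=P[g];Q2=ray("top",A[g],.166)[:,:2];m=Q2.mean(0)
    print("grip",len(Q),m.round(4),"z",np.percentile(Q[:,2],[10,50,95]).round(4),"dir",np.degrees(np.arctan2(*(m-cr)[::-1])).round(1)%360,"r",np.hypot(*(m-cr)).round(4),"ends",Q2.min(0).round(3),Q2.max(0).round(3))
run(sys.argv[1])
E
python3 m2.py 0
```

```text
ring minEnc [ 0.5302 -0.2621] 26.5 ell [ 0.5306 -0.2616] [48.4 51.8] 177
dial minEnc [ 0.5314 -0.2616] 46.5 ell [ 0.5319 -0.2602] [89.  91.2] 81
bar centre [ 0.5298 -0.2591] rect [ 0.5292 -0.2588] [14.  34.8] axis deg 159.6
white all 31 axis deg 159.9
red px [[297, 209], [297, 210], [298, 210], [297, 211], [298, 211], [299, 211], [296, 212], [297, 212], [298, 212]]
red from ring 195.8 0.0434
red from dial 197.1 0.045
red from bar 199.5 0.0418
grip 57 [ 0.53   -0.3128] z [0.1652 0.1678 0.1706] dir 269.3 r 0.0512 ends [ 0.525 -0.325] [ 0.534 -0.298]
```

The measurements agree with the given sizes:

| Item | Measured |
|---|---|
| Bar | 14 x 34.8 mm |
| Ring | ~50 mm across |
| Tab radius | ~43.4 mm |
| Dial z | 0.147 |
| Knob top z | 0.194 |
| Axis | (0.5305, -0.261) |
| White line direction | 159.7° |
| Tab direction | ~196.5° |
| Lever direction | 269° |

The knob needs about +37°. I'll move over it first.

```bash
cat > st.py <<'E'
from h import *
from scipy.spatial.transform import Rotation as Ro
import sys
s=robot.get_state();R=Ro.from_rotvec(s["tool_rot"]).as_matrix();p=np.array(s["eef_pos"])
print("t",round(s["time_s"],2),"p",p.round(4),"yaw_y",np.degrees(np.arctan2(R[1,1],R[0,1])).round(1),"tilt",R[:,2].round(3),"q",np.round(s["q"],2),"F",np.round(s["force"],1),"M",np.round(s["ft_torque"],2),"w",round(s["grip_width"],4))
if len(sys.argv)>3: print("to target, tool cm:",(R.T@(np.array(list(map(float,sys.argv[1:4])))-p)*100).round(2))
E
python3 -m crank '[[[3.52,-0.72,0,0,0,0,5],[3.52,-0.72,0,0,0,0,5],[3.52,-0.72,0,0,0,0,5],[3.52,-0.72,0,0,0,0,5],[3.52,-0.72,0,0,0,0,5],[3.52,-0.72,0,0,0,0,5],[3.52,-0.72,0,0,0,0,5],[3.52,-0.72,0,0,0,0,5]]]' 40
python3 -m crank '[[[3.52,-0.72,0,0,0,0,5],[3.52,-0.72,0,0,0,0,5],[3.52,-0.72,0,0,0,0,5],[3.52,-0.72,0,0,0,0,5],[0,0,0,0,0,-7,5],[0,0,0,0,0,-7,5],[0,0,0,0,0,-7,5],[0,0,0,0,0,-7,5]]]'
python3 st.py .5305 -.261 .198
```

```text
time_s: 0.77
eef_pos: [0.4068, -0.3309, 0.2499]
tool_rot: [-3.101, -0.497, 0.001]
force: [-0.1, -0.8, 0.0]
grip_width: 0.0502
time_s: 1.43
eef_pos: [0.5305, -0.2603, 0.2493]
tool_rot: [-2.884, -1.242, 0.002]
force: [0.4, 0.2, -0.9]
grip_width: 0.05
t 1.43 p [ 0.5305 -0.2603  0.2493] yaw_y -43.4 tilt [-0.002  0.001 -1.   ] q [-0.46  0.43  0.27  1.41 -0.    1.87] F [ 0.4  0.2 -0.9] M [-0.01 -0.01 -0.01] w 0.05
to target, tool cm: [-0.05  0.05  5.13]
```

```bash

python3 -m crank '[[[0,0,0,0,0,-7.1,5],[0,0,0,0,0,-7.1,5],[0,0,0,0,0,-7.1,5],[0,0,0,0,0,-7.1,5],[0,0,0,0,0,-7.1,5],[0,0,0,0,0,-7.1,5],[0,0,0,0,0,-7.1,5],[0,0,0,0,0,-7.1,5]]]' >/dev/null
python3 -m crank '[[[0,0,0,0,0,-7.1,5],[0,0,0,0,0,-7.1,5],[0,0,0,0,0,-7.1,5],[0,0,0,0,0,-7.1,5],[0,0,0,0,0,-7.1,5],[0,0,0,0,0,-7.1,5],[0,0,0,0,0,-7,4.5],[0,0,0,0,0,0,4.5]]]' >/dev/null
python3 st.py .5305 -.2605 .198
```

```text
t 2.77 p [ 0.5302 -0.2608  0.2496] yaw_y 62.7 tilt [-0.001  0.001 -1.   ] q [-0.46  0.43  0.27  1.41 -0.    0.02] F [-0.4 -0.3 -0.5] M [ 0.07  0.03 -0.04] w 0.0448
to target, tool cm: [-0.02  0.04  5.16]
```

```bash

python3 -m crank '[[[0,0,1,0,0,-7,4.5],[0,0,2,0,0,0,4.5],[0,0,1.2,0,0,0,4.5],[0,0,0.7,0,0,0,4.5],[0,0,0.2,0,0,0,4.5],[0,0,0,0,0,0,4.5]]]' 
python3 st.py .5305 -.2605 .198
```

```text
time_s: 3.27
eef_pos: [0.5302, -0.2608, 0.1987]
tool_rot: [-0.558, -3.09, -0.001]
force: [0.3, -1.1, 0.6]
grip_width: 0.0449
t 3.27 p [ 0.5302 -0.2608  0.1987] yaw_y 69.5 tilt [-0.001  0.001 -1.   ] q [-0.46  0.45  0.17  1.29 -0.   -0.1 ] F [ 0.3 -1.1  0.6] M [-0.01  0.02 -0.03] w 0.0449
to target, tool cm: [-0.02  0.03  0.07]
```

```bash

python3 -m crank '[[[0,0,0,0,0,0,3],[0,0,0,0,0,0,2],[0,0,0,0,0,0,1.0],[0,0,0,0,0,0,1.0],[0,0,0,0,0,0,1.0],[0,0,0,0,0,0,1.0]]]' 40
python3 st.py .5305 -.2605 .198
```

```text
time_s: 3.77
eef_pos: [0.5311, -0.2609, 0.2005]
tool_rot: [0.556, 3.09, -0.0]
force: [1.0, 1.6, 5.6]
grip_width: 0.0129
t 3.77 p [ 0.5311 -0.2609  0.2005] yaw_y 69.6 tilt [ 0.002 -0.001 -1.   ] q [-0.46  0.44  0.17  1.29  0.   -0.1 ] F [1.  1.6 5.6] M [ 0.3   0.03 -0.02] w 0.0129
to target, tool cm: [0.07 0.02 0.25]
```

```bash

python3 -m crank '[[[0,0,-0.1,0,0,-2,1],[0,0,0,0,0,-5,1],[0,0,-0.05,0,0,-6,1],[0,0,0,0,0,-6,1],[0,0,-0.05,0,0,-6,1],[0,0,0,0,0,-6,1],[0,0,0,0,0,-6,1],[0,0,0,0,0,0,1]]]' 
python3 st.py .5305 -.2605 .198; python3 -c "
from workcell import robot;print(robot.tips_ahead)"
```

```text
time_s: 4.43
eef_pos: [0.5311, -0.2611, 0.2016]
tool_rot: [-0.456, 3.107, -0.001]
force: [0.1, 0.9, 2.0]
grip_width: 0.0128
t 4.43 p [ 0.5311 -0.2611  0.2016] yaw_y 106.7 tilt [ 0.001 -0.001 -1.   ] q [-0.46  0.44  0.17  1.29  0.   -0.75] F [0.1 0.9 2. ] M [-0.02 -0.41  0.04] w 0.0128
to target, tool cm: [0.04 0.08 0.36]
0.019
```

```bash

python3 -m crank '[[[0,0,0,0,0,0,2.5],[0,0,0,0,0,0,4],[0,0,-1,0,0,0,4.5],[0,0,-3,0,0,0,4.5],[0,0,-3,0,0,0,4.5],[1.13,-3.8,0,0,0,0,4.5],[1.13,-3.8,0,0,0,0,4.5],[1.13,-3.8,0,0,0,0,4.5]]]' 
python3 st.py; cat > snap.py <<'E'
from h import *
import sys
t=sys.argv[1]
for n in("scene","top"):
    p,d=robot.snapshot(n);cv2.imwrite(f"pics/{n}{t}.png",p[...,::-1]);np.save(f"pics/{n}{t}.npy",d)
a=cv2.imread(f"pics/scene{t}.png")[170:270,230:330];b=cv2.imread(f"pics/top{t}.png")[140:240,240:340]
cv2.imwrite(f"pics/crop{t}.png",np.hstack([cv2.resize(x,(400,400),interpolation=2) for x in(a,b)]))
E
python3 snap.py 1; python3 m2.py 1
```

```text
time_s: 5.1
eef_pos: [0.531, -0.3807, 0.2736]
tool_rot: [-0.455, 3.107, -0.003]
force: [1.3, 0.3, -0.5]
grip_width: 0.0449
t 5.1 p [ 0.531  -0.3807  0.2736] yaw_y 106.7 tilt [ 0.002 -0.002 -1.   ] q [-0.62  0.56  0.54  1.55 -0.   -0.91] F [ 1.3  0.3 -0.5] M [ 0.   -0.06  0.04] w 0.0449
ring minEnc [ 0.532  -0.2616] 26.4 ell [ 0.5317 -0.2607] [48.  51.1] 51
dial minEnc [ 0.5323 -0.2612] 46.1 ell [ 0.5326 -0.2603] [88.2 89.5] 130
bar centre [ 0.5298 -0.2599] rect [ 0.5292 -0.26  ] [34.8 14.7] axis deg 15.699999999999989Traceback (most recent call last):
  File "m2.py", line 23, in <module>
    run(sys.argv[1])
    ~~~^^^^^^^^^^^^^
  File "m2.py", line 15, in run
    wl=top&(v>185)&(s<30);Q=ray("top",A[wl],.194)[:,:2];m=Q.mean(0);w,E=np.linalg.eigh(np.cov((Q-m).T));ax=E[:,1]
                            ~~~^^^^^^^^^^^^^^^^^^
  File "h.py", line 5, in ray
    p=cv2.undistortPoints(np.array(uv,float).reshape(-1,1,2),K,np.array(c["distortion"]))[:,0]
      ~~~~~~~~~~~~~~~~~~~^^^^^^^^^^^^^^^^^^^^^^^^^^^^^^^^^^^^^^^^^^^^^^^^^^^^^^^^^^^^^^^^
cv2.error: OpenCV(4.12.0) /io/opencv/modules/calib3d/src/undistort.dispatch.cpp:347: error: (-215:Assertion failed) CV_IS_MAT(_src) && CV_IS_MAT(_dst) && (_src->rows == 1 || _src->cols == 1) && (_dst->rows == 1 || _dst->cols == 1) && _src->cols + _src->rows - 1 == _dst->rows + _dst->cols - 1 && (CV_MAT_TYPE(_src->type) == CV_32FC2 || CV_MAT_TYPE(_src->type) == CV_64FC2) && (CV_MAT_TYPE(_dst->type) == CV_32FC2 || CV_MAT_TYPE(_dst->type) == CV_64FC2) in function 'cvUndistortPointsInternal'
```

View pics/crop1.png

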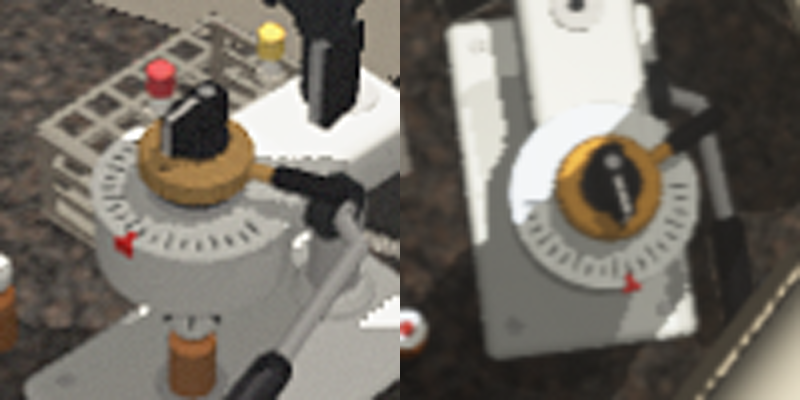

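The crop shows the line now pointing toward the tab: knob at right-crop (620,190), tab at (630,283). The arm's shadow lies over it. I'll refine the residual angle with both cameras.

```bash
cat > m3.py <<'E'
from h import *
import sys
def one(n,t,box,rbox):
    H,S,V=[x.astype(int) for x in cv2.split(cv2.cvtColor(cv2.imread(f"pics/{n}{t}.png"),cv2.COLOR_BGR2HSV))]
    d=np.load(f"pics/{n}{t}.npy");A=mask(V>=0,box);P=pts(n,A,d);z=P[:,2];r=np.hypot(*(P[:,:2]-[.531,-.2607]).T)
    v,s,h=[X[A[:,1],A[:,0]] for X in(V,S,H)]
    red=((h<9)|(h>168))&(s>70)&(r>.034)&(r<.055)&(z>.140)&(z<.158)
    w=s[red]/100.;Q=ray(n,A[red],.148)[:,:2];m=(Q*w[:,None]).sum(0)/w.sum()
    out=[]
    for nm,sel,zz in(("ring",(z>.164)&(z<.1735)&(r<.029),.1705),("dial",(z>.143)&(z<.151)&(r<.052),.147),("bar",(z>.189)&(z<.2)&(r<.022),.195)):
        hu=cv2.convexHull((ray(n,A[sel],zz)[:,:2]*1e4).astype(np.float32))
        c,sz,an=(cv2.minAreaRect if nm=="bar" else cv2.fitEllipse)(hu);c=np.array(c)/1e4;dd=m-c
        print(n,t,nm,c.round(4),np.round(np.array(sz)/10,1),"red dir",np.degrees(np.arctan2(dd[1],dd[0])).round(1)%360,"r",np.hypot(*dd).round(4))
        if nm=="bar":
            Q=ray(n,A[sel],zz)[:,:2];E=np.linalg.eigh(np.cov(Q.T))[1][:,1];print("  bar axis",(np.degrees(np.arctan2(E[1],E[0]))%180).round(1),len(Q))
    print("  red",m.round(4),red.sum(), "abs dir from (.531,-.2605):",np.degrees(np.arctan2(m[1]+.2605,m[0]-.531)).round(1)%360)
    return 
for t in sys.argv[1:]:
    one("top",t,(255,160,335,225),0);one("scene",t,(240,180,330,250),0)
E
python3 m3.py 0 1
```

```text
top 0 ring [ 0.5312 -0.2607] [49.  52.8] red dir 196.5 r 0.0441
top 0 dial [ 0.5341 -0.2595] [88.7 97.1] red dir 196.8 r 0.0473
top 0 bar [ 0.5289 -0.2589] [13.8 34.8] red dir 199.7 r 0.0426
  bar axis 159.7 133
  red [ 0.4889 -0.2732] 7 abs dir from (.531,-.2605): 196.8
scene 0 ring [ 0.5282 -0.267 ] [49.2 53.3] red dir 193.4 r 0.0422
scene 0 dial [ 0.5324 -0.2628] [89.2 99.1] red dir 197.1 r 0.0473
scene 0 bar [ 0.5265 -0.2651] [18.3 33.5] red dir 196.5 r 0.041
  bar axis 160.7 136
  red [ 0.4872 -0.2767] 25 abs dir from (.531,-.2605): 200.3
top 1 ring [ 0.5321 -0.2606] [48.6 52.5] red dir 196.1 r 0.0444
top 1 dial [ 0.5342 -0.2597] [88.9 97.9] red dir 196.4 r 0.0467
top 1 bar [ 0.529 -0.26 ] [34.8 14.4] red dir 198.1 r 0.0416
  bar axis 16.1 143
  red [ 0.4894 -0.2729] 15 abs dir from (.531,-.2605): 196.7
scene 1 ring [ 0.5287 -0.2669] [50.2 52.5] red dir 193.0 r 0.0423
scene 1 dial [ 0.5325 -0.2628] [89.4 98.4] red dir 196.9 r 0.047
scene 1 bar [ 0.5257 -0.2665] [39.  16.5] red dir 194.6 r 0.0395
  bar axis 20.9 137
  red [ 0.4875 -0.2765] 27 abs dir from (.531,-.2605): 200.1
```

The line is at about 196–196.7° and the tab at about 196.7°, so step 1 is set. Next is the lever, at about 306°, with its grip near (0.560, -0.301, 0.1635). I'll rotate the tool to straddle it.

```bash

python3 -m crank '[[[0,0,0,0,0,7.1,4.5],[0,0,0,0,0,7.1,4.5],[0,0,0,0,0,7.1,4.5],[0,0,0,0,0,7.1,4.5],[0,0,0,0,0,7.1,4.5],[0,0,0,0,0,7.1,4.5],[0,0,0,0,0,7.1,4.5],[0,0,0,0,0,7.1,4.5]]]' >/dev/null
python3 -m crank '[[[0,0,0,0,0,7.1,4.5],[0,0,0,0,0,6.9,4.5],[0,0,0,0,0,0,4.5]]]' >/dev/null
python3 st.py .5603 -.3013 .177
```

```text
t 6.12 p [ 0.5304 -0.3793  0.2718] yaw_y 35.7 tilt [-0.  0. -1.] q [-0.62  0.56  0.53  1.55  0.    0.33] F [ 0.3 -0.3 -0.5] M [-0.01 -0.03  0.  ] w 0.0447
to target, tool cm: [4.59 6.98 9.48]
```

```bash

python3 -m crank '[[[1.5,2.3,0,0,0,0,4],[1.5,2.3,0,0,0,0,3.5],[1.6,2.4,0,0,0,0,3.5],[0,0,3,0,0,0,3.5],[0,0,3,0,0,0,3.5],[0,0,2,0,0,0,3.5],[0,0,1,0,0,0,3.5],[0,0,0,0,0,0,3.5]]]'
python3 st.py .5603 -.3013 .177
```

```text
time_s: 6.78
eef_pos: [0.5588, -0.3004, 0.1785]
tool_rot: [-1.426, -2.793, -0.0]
force: [-0.1, -0.1, -0.6]
grip_width: 0.0349
t 6.78 p [ 0.5588 -0.3004  0.1785] yaw_y 35.9 tilt [-0.005  0.003 -1.   ] q [-0.49  0.55  0.28  1.31 -0.    0.45] F [-0.1 -0.1 -0.6] M [ 0.    0.07 -0.05] w 0.0349
to target, tool cm: [-0.16  0.07  0.15]
```

```bash

python3 -m crank '[[[-0.1,0,0.1,0,0,0,2.5],[0,0,0,0,0,0,1.5],[0,0,0,0,0,0,0.7],[0,0,0,0,0,0,0.7],[0,0,0,0,0,0,0.7]]]' 40
python3 st.py
```

```text
time_s: 7.2
eef_pos: [0.5619, -0.3032, 0.1821]
tool_rot: [1.429, 2.793, -0.001]
force: [0.6, -1.1, 3.2]
grip_width: 0.0084
t 7.2 p [ 0.5619 -0.3032  0.1821] yaw_y 35.8 tilt [ 0.003 -0.002 -1.   ] q [-0.49  0.55  0.29  1.3  -0.    0.45] F [ 0.6 -1.1  3.2] M [-0.23 -0.07 -0.01] w 0.0084
```

The jaws read 8.4 mm on the 11 mm grip and there is an upward force, so they hold it above its middle. I'll open and re-grip about 5 mm lower.

```bash

python3 -m crank '[[[0,0,0,0,0,0,2],[0,0,0,0,0,0,2.5],[0,0,0.3,0,0,0,2.5],[0,0,0,0,0,0,2.5]]]' 40
python3 st.py .5603 -.3013 .173
```

```text
time_s: 7.53
eef_pos: [0.5606, -0.3021, 0.1764]
tool_rot: [-1.43, -2.795, -0.0]
force: [0.3, 0.8, 0.2]
grip_width: 0.0254
t 7.53 p [ 0.5606 -0.3021  0.1764] yaw_y 35.8 tilt [-0.001  0.001 -1.   ] q [-0.49  0.55  0.28  1.3   0.    0.45] F [0.3 0.8 0.2] M [ 0.02 -0.01  0.01] w 0.0254
to target, tool cm: [0.08 0.03 0.34]
```

```bash

python3 -m crank '[[[0,0,0.4,0,0,0,2.5],[0,0,0,0,0,0,1.5],[0,0,0,0,0,0,0.8],[0,0,0,0,0,0,0.8],[0,0,0,0,0,0,0.8]]]' 40
python3 st.py .5603 -.3013 .173
```

```text
time_s: 7.95
eef_pos: [0.5607, -0.302, 0.1727]
tool_rot: [-1.43, -2.796, -0.001]
force: [-0.3, 1.4, -1.9]
grip_width: 0.0095
t 7.95 p [ 0.5607 -0.302   0.1727] yaw_y 35.8 tilt [-0.001  0.001 -1.   ] q [-0.49  0.55  0.27  1.29  0.    0.45] F [-0.3  1.4 -1.9] M [ 0.22  0.01 -0.11] w 0.0095
to target, tool cm: [ 0.08  0.   -0.03]
```

Now I'll turn it clockwise along the arc, 6° per row.

```bash
cat > arc.py <<'E'
from st import *
c=np.array([.531,-.2607]);e=p[:2]-c;u=e/np.hypot(*e);tg=np.array([-u[1],u[0]]);F=np.array(s["force"])
print("lever dir",(np.degrees(np.arctan2(e[1],e[0]))%360).round(1),"r",np.hypot(*e).round(4),"F_tan(ccw +)",(F[:2]@tg).round(1),"F_rad",(F[:2]@u).round(1),"Mz@axis",(e[0]*F[1]-e[1]*F[0]+s["ft_torque"][2]).round(2))
E
python3 -m crank '[[[0.03,-0.53,0.017,0,0,6,0.8],[0.03,-0.53,0.017,0,0,6,0.8],[0.03,-0.53,0.017,0,0,6,0.8],[0.03,-0.53,0.017,0,0,6,0.8],[0.03,-0.53,0.017,0,0,6,0.8],[0.03,-0.53,0.017,0,0,6,0.8],[0,0,0,0,0,0,0.8]]]'
python3 arc.py
```

```text
time_s: 8.53
eef_pos: [0.5308, -0.3113, 0.1719]
tool_rot: [-2.226, -2.215, -0.002]
force: [0.8, 2.2, -4.8]
grip_width: 0.0088
t 8.53 p [ 0.5308 -0.3113  0.1719] yaw_y -0.3 tilt [-0.     0.002 -1.   ] q [-0.53  0.51  0.2   1.26  0.    1.05] F [ 0.8  2.2 -4.8] M [ 0.41 -0.22 -0.1 ] w 0.0088
lever dir 269.7 r 0.0506 F_tan(ccw +) 0.8 F_rad -2.2 Mz@axis -0.06
```

```bash

python3 -m crank '[[[0.03,-0.53,0.05,0,0,6,0.8],[0.03,-0.53,0.03,0,0,6,0.8],[0,0,0,0,0,0,0.8]]]' >/dev/null
python3 arc.py
python3 -m crank '[[[0.03,-0.53,0.03,0,0,6,0.8],[0.03,-0.53,0.02,0,0,6,0.8],[0,0,0,0,0,0,0.8]]]' >/dev/null
python3 arc.py
```

```text
t 8.78 p [ 0.5206 -0.3101  0.1714] yaw_y -12.1 tilt [ 0.     0.001 -1.   ] q [-0.54  0.49  0.16  1.24  0.    1.24] F [ 1.6  2.4 -3.5] M [ 0.42 -0.21 -0.07] w 0.0092
lever dir 258.1 r 0.0505 F_tan(ccw +) 1.0 F_rad -2.6 Mz@axis -0.01
t 9.03 p [ 0.5107 -0.3068  0.1711] yaw_y -24.0 tilt [ 0.001  0.001 -1.   ] q [-0.54  0.47  0.13  1.23  0.    1.45] F [ 2.1  2.3 -2.4] M [ 0.52 -0.24 -0.09] w 0.0093
lever dir 246.3 r 0.0504 F_tan(ccw +) 1.0 F_rad -3.0 Mz@axis -0.04
```

```bash

python3 -m crank '[[[0.03,-0.53,0.03,0,0,6,0.8],[0,0,0,0,0,0,0.8]]]' >/dev/null
python3 arc.py
python3 -m crank '[[[0.03,-0.53,0.03,0,0,6,0.8],[0,0,0,0,0,0,0.8]]]' >/dev/null
python3 arc.py
python3 -m crank '[[[0.02,-0.35,0.02,0,0,4,0.8],[0,0,0,0,0,0,0.8]]]' >/dev/null
python3 arc.py
```

```text
t 9.2 p [ 0.5062 -0.3045  0.1709] yaw_y -30.0 tilt [ 0.001  0.    -1.   ] q [-0.54  0.46  0.11  1.22  0.    1.55] F [ 1.7  2.5 -2.1] M [ 0.52 -0.25 -0.02] w 0.0091
lever dir 240.5 r 0.0503 F_tan(ccw +) 0.3 F_rad -3.0 Mz@axis -0.01
t 9.37 p [ 0.5019 -0.3017  0.1707] yaw_y -35.9 tilt [ 0.001  0.    -1.   ] q [-0.54  0.45  0.1   1.22  0.    1.66] F [ 0.6  2.7 -1.1] M [ 0.57 -0.3  -0.03] w 0.0093
lever dir 234.6 r 0.0503 F_tan(ccw +) -1.1 F_rad -2.6 Mz@axis -0.09
t 9.53 p [ 0.4992 -0.2996  0.1705] yaw_y -39.9 tilt [ 0.001  0.    -1.   ] q [-0.54  0.45  0.09  1.21  0.    1.73] F [ 1.6  3.8 -3. ] M [ 0.54 -0.3   0.01] w 0.0093
lever dir 230.8 r 0.0502 F_tan(ccw +) -1.1 F_rad -4.0 Mz@axis -0.05
```

```bash

for i in 1; do python3 -m crank '[[[0.02,-0.35,0.02,0,0,4,0.8],[0,0,0,0,0,0,0.8]]]' >/dev/null; python3 arc.py|tail -1;
python3 -m crank '[[[0.02,-0.35,0.02,0,0,4,0.8],[0,0,0,0,0,0,0.8]]]' >/dev/null; python3 arc.py|tail -1; python3 -m crank '[[[0.02,-0.35,0.02,0,0,4,0.8],[0,0,0,0,0,0,0.8]]]' >/dev/null; python3 arc.py; done
```

```text
lever dir 226.8 r 0.0502 F_tan(ccw +) -0.8 F_rad -2.7 Mz@axis 0.01
lever dir 222.9 r 0.0501 F_tan(ccw +) -0.9 F_rad -2.6 Mz@axis -0.01
t 10.03 p [ 0.492  -0.2921  0.17  ] yaw_y -52.0 tilt [ 0.001 -0.    -1.   ] q [-0.54  0.43  0.06  1.2   0.    1.94] F [0.8 2.8 1.1] M [ 0.56 -0.2   0.07] w 0.009
lever dir 218.8 r 0.0501 F_tan(ccw +) -1.7 F_rad -2.3 Mz@axis -0.02
```

```bash

python3 -m crank '[[[0.02,-0.35,0.01,0,0,4,0.8],[0,0,0,0,0,0,0.8]]]' >/dev/null; python3 arc.py|tail -1;
python3 -m crank '[[[0.02,-0.35,0.01,0,0,4,0.8],[0,0,0,0,0,0,0.8]]]' >/dev/null; python3 arc.py|tail -1; python3 -m crank '[[[0.02,-0.35,0.01,0,0,4,0.8],[0,0,0,0,0,0,0.8]]]' >/dev/null; python3 arc.py
```

```text
lever dir 214.7 r 0.05 F_tan(ccw +) -0.5 F_rad -1.6 Mz@axis -0.08
lever dir 210.6 r 0.05 F_tan(ccw +) -1.9 F_rad -1.4 Mz@axis -0.06
t 10.53 p [ 0.4863 -0.2831  0.1697] yaw_y -64.0 tilt [ 0. -0. -1.] q [-0.53  0.41  0.03  1.19 -0.    2.16] F [0.6 1.9 2.9] M [ 0.48 -0.07 -0.05] w 0.0092
lever dir 206.6 r 0.0499 F_tan(ccw +) -1.4 F_rad -1.4 Mz@axis -0.12
```

```bash

python3 -m crank '[[[0.02,-0.35,0.01,0,0,4,0.8],[0,0,0,0,0,0,0.8]]]' >/dev/null; python3 arc.py|tail -1;
python3 -m crank '[[[0.02,-0.35,0.01,0,0,4,0.8],[0,0,0,0,0,0,0.8]]]' >/dev/null; python3 arc.py|tail -1; python3 -m crank '[[[0.01,-0.26,0.01,0,0,3,0.8],[0,0,0,0,0,0,0.8]]]' >/dev/null; python3 arc.py
```

```text
lever dir 202.7 r 0.0499 F_tan(ccw +) -2.4 F_rad -0.9 Mz@axis -0.14
lever dir 198.7 r 0.0498 F_tan(ccw +) -1.3 F_rad 0.7 Mz@axis -0.12
t 11.03 p [ 0.4831 -0.2744  0.1694] yaw_y -75.0 tilt [ 0.    -0.001 -1.   ] q [-0.52  0.4   0.01  1.18 -0.    2.36] F [-1.4  0.2  3.9] M [0.06 0.07 0.06] w 0.009
lever dir 196.0 r 0.0498 F_tan(ccw +) -0.6 F_rad 1.3 Mz@axis 0.03
```

```bash

for i in 1; do python3 -m crank '[[[0.01,-0.26,0.01,0,0,3,0.8],[0,0,0,0,0,0,0.8]]]' >/dev/null; python3 arc.py|tail -1;
python3 -m crank '[[[0.01,-0.26,0.01,0,0,3,0.8],[0,0,0,0,0,0,0.8]]]' >/dev/null; python3 arc.py; done
```

```text
lever dir 193.0 r 0.0498 F_tan(ccw +) -0.8 F_rad 1.4 Mz@axis 0.08
t 11.37 p [ 0.482  -0.2693  0.1693] yaw_y -81.0 tilt [ 0.    -0.001 -1.   ] q [-0.51  0.39 -0.    1.18 -0.    2.48] F [-2.5 -0.9  5.3] M [-0.09  0.34  0.09] w 0.0092
lever dir 190.0 r 0.0497 F_tan(ccw +) 0.5 F_rad 2.6 Mz@axis 0.12
```

The moment is starting to rise, but the fingertips are low and close to the tab. I'll release, raise 2 mm and re-grip. While it's free I'll check the zero and take a picture.

```bash

python3 -m crank '[[[0,0,0,0,0,0,2],[0,0,-0.1,0,0,0,2],[0,0,-0.1,0,0,0,2],[0,0,0,0,0,0,2]]]' >/dev/null; python3 arc.py; python3 snap.py 2
python3 -m crank '[[[0,0,0,0,0,0,1.2],[0,0,0,0,0,0,0.8],[0,0,0,0,0,0,0.8]]]' >/dev/null; python3 arc.py
```

```text
t 11.7 p [ 0.482  -0.2686  0.1704] yaw_y -81.1 tilt [-0.001  0.001 -1.   ] q [-0.51  0.39 -0.    1.18  0.    2.48] F [0.2 0.1 0.4] M [ 0.03 -0.01 -0.02] w 0.0201
lever dir 189.2 r 0.0496 F_tan(ccw +) -0.0 F_rad -0.3 Mz@axis -0.02
t 12.05 p [ 0.482  -0.269   0.1707] yaw_y -81.2 tilt [-0. -0. -1.] q [-0.51  0.39  0.    1.18 -0.    2.48] F [-0.9 -1.2 -1.4] M [-0.21 -0.04  0.01] w 0.0087
lever dir 189.6 r 0.0496 F_tan(ccw +) 1.0 F_rad 1.1 Mz@axis 0.06
```

View pics/crop2.png

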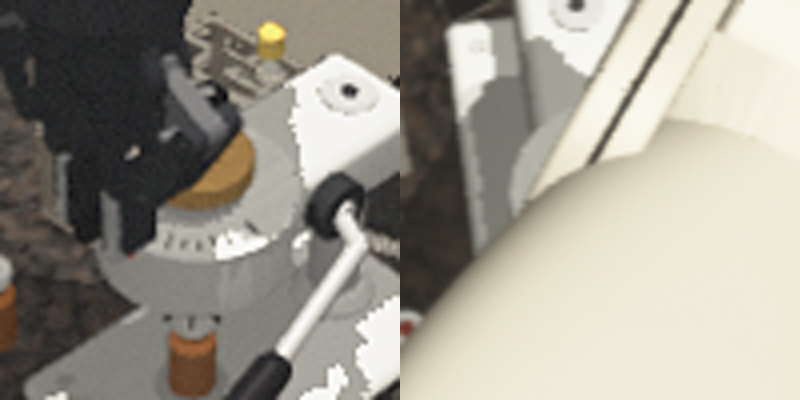

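The scene crop shows the gripper over the front of the dial with its fingertips clear of it. The tab is just visible at (130,255), and the arm blocks the top view. The force zero is clean, so I'll continue in small steps.

```bash

python3 -m crank '[[[0.01,-0.17,0,0,0,2,0.8],[0,0,0,0,0,0,0.8]]]' >/dev/null; python3 arc.py|tail -1;
python3 -m crank '[[[0.01,-0.17,0,0,0,2,0.8],[0,0,0,0,0,0,0.8]]]' >/dev/null; python3 arc.py
```

```text
lever dir 188.0 r 0.0496 F_tan(ccw +) 2.4 F_rad 1.0 Mz@axis 0.23
t 12.38 p [ 0.4817 -0.2659  0.1708] yaw_y -85.2 tilt [-0.    -0.001 -1.   ] q [-0.5   0.38 -0.01  1.18 -0.    2.55] F [-0.7 -3.8 -0.2] M [-0.68  0.1   0.14] w 0.0094
lever dir 186.0 r 0.0496 F_tan(ccw +) 3.7 F_rad 1.1 Mz@axis 0.32
```

```bash

python3 -m crank '[[[0.01,-0.17,0,0,0,2,0.8],[0,0,0,0,0,0,0.8]]]' >/dev/null; python3 arc.py|tail -1;
python3 -m crank '[[[0.01,-0.17,0,0,0,2,0.8],[0,0,0,0,0,0,0.8]]]' >/dev/null; python3 arc.py
```

```text
lever dir 184.0 r 0.0496 F_tan(ccw +) 3.4 F_rad 0.9 Mz@axis 0.24
t 12.72 p [ 0.4815 -0.2624  0.1707] yaw_y -89.2 tilt [-0.001 -0.001 -1.   ] q [-0.5   0.38 -0.01  1.18 -0.    2.63] F [-1.2 -3.7  0. ] M [-0.83  0.25  0.16] w 0.0092
lever dir 181.9 r 0.0495 F_tan(ccw +) 3.7 F_rad 1.3 Mz@axis 0.34
```

```bash

python3 -m crank '[[[0.01,-0.17,0,0,0,2,0.8],[0,0,0,0,0,0,0.8]]]' >/dev/null; python3 arc.py|tail -1;
python3 -m crank '[[[0.01,-0.17,0,0,0,2,0.8],[0,0,0,0,0,0,0.8]]]' >/dev/null; python3 arc.py
```

```text
lever dir 180.0 r 0.0495 F_tan(ccw +) 3.6 F_rad 1.7 Mz@axis 0.38
t 13.05 p [ 0.4815 -0.2591  0.1707] yaw_y -93.2 tilt [-0.001 -0.001 -1.   ] q [-0.49  0.38 -0.01  1.18 -0.    2.7 ] F [-1.7 -3.3 -0.6] M [-0.86  0.44  0.2 ] w 0.0091
lever dir 178.1 r 0.0495 F_tan(ccw +) 3.4 F_rad 1.6 Mz@axis 0.36
```

The moment is growing at about 0.36 N m, but joint 6 is nearing its limit. I'll release, retreat, check the knob, and swing the wrist half a turn before finishing.

```bash

python3 -m crank '[[[0,0,0,0,0,0,2],[0,0,0,0,0,0,3],[0,0,-1,0,0,0,3],[0,0,-3,0,0,0,3],[0,0,-3,0,0,0,3],[0,4,0,0,0,-7,3],[0.49,3.97,0,0,0,-7,3],[0.97,3.88,0,0,0,-7,3]]]' >/dev/null
python3 -m crank '[[[0,0,0,0,0,-7.1,3],[0,0,0,0,0,-7.1,3],[0,0,0,0,0,-7.1,3],[0,0,0,0,0,-7.1,3],[0,0,0,0,0,-7.1,3],[0,0,0,0,0,-7.1,3],[0,0,0,0,0,-7.1,3],[0,0,0,0,0,-7.1,3]]]' >/dev/null
python3 -m crank '[[[0,0,0,0,0,-7.1,3],[0,0,0,0,0,-7.1,3],[0,0,0,0,0,-7.1,3],[0,0,0,0,0,-7.1,3],[0,0,0,0,0,-7.1,3],[0,0,0,0,0,-7.1,3],[0,0,0,0,0,-7.1,3],[0,0,0,0,0,-7.1,3]]]' >/dev/null
python3 arc.py; python3 snap.py 3; python3 m3.py 3
```

```text
t 15.05 p [ 0.5045 -0.3729  0.2417] yaw_y 41.7 tilt [ 0.001  0.001 -1.   ] q [-0.64  0.5   0.37  1.43  0.    0.21] F [ 0.2 -0.  -0.1] M [-0.01 -0.02  0.04] w 0.0296
lever dir 256.7 r 0.1153 F_tan(ccw +) 0.2 F_rad -0.0 Mz@axis 0.06
top 3 ring [ 0.5302 -0.259 ] [47.9 51. ] red dir 198.8 r 0.0432
top 3 dial [ 0.534  -0.2599] [88.5 96.8] red dir 196.1 r 0.0465
top 3 bar [ 0.5292 -0.2603] [34.9 14.4] red dir 197.5 r 0.0418
  bar axis 16.7 140
  red [ 0.4893 -0.2729] 14 abs dir from (.531,-.2605): 196.5
scene 3 ring [ 0.5268 -0.2677] [46.5 50.7] red dir 192.6 r 0.0402
scene 3 dial [ 0.5304 -0.2615] [84.9 98.3] red dir 199.2 r 0.0454
scene 3 bar [ 0.5267 -0.2663] [37.1 16.6] red dir 194.7 r 0.0405
  bar axis 20.9 138
  red [ 0.4875 -0.2765] 27 abs dir from (.531,-.2605): 200.2
```

View pics/crop3.png

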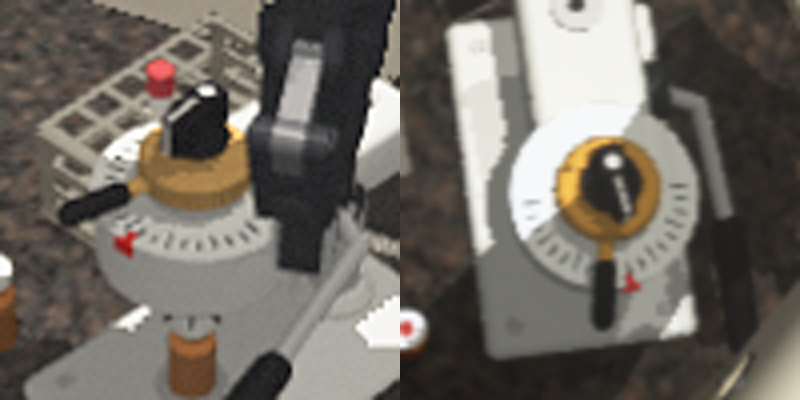

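The knob hasn't moved: line 196.7°, tab about 196.5°. The lever is at right-crop (603,290), about 178°. I'll re-grip it with the wrist turned.

```bash

python3 -m crank '[[[0,0,0,0,0,-7.1,2.5],[0,0,0,0,0,-7.1,2.5],[0,0,0,0,0,-7.1,2.5],[0,0,0,0,0,-7.1,2.5],[0,0,0,0,0,-7.1,2.5],[0,0,0,0,0,-7.1,2.2],[0,0,0,0,0,-2.5,2.2],[0,0,0,0,0,0,2.2]]]' >/dev/null
python3 st.py .4815 -.2590 .173
```

```text
t 15.82 p [ 0.5043 -0.3731  0.2413] yaw_y 86.3 tilt [ 0.001  0.    -1.   ] q [-0.64  0.5   0.37  1.43  0.   -0.57] F [-0.4 -0.1 -0.5] M [-0.02 -0.04  0.04] w 0.0219
to target, tool cm: [ 3.02 11.24  6.83]
```

```bash

python3 -m crank '[[[1,3.75,0,0,0,0,2.2],[1,3.75,0,0,0,0,2.2],[1,3.75,0,0,0,0,2.2],[0,0,3,0,0,0,2.2],[0,0,2.5,0,0,0,2.2],[0,0,1,0,0,0,2.2],[0,0,0,0,0,0,2.2]]]' >/dev/null
python3 st.py .4815 -.2590 .173
```

```text
t 16.4 p [ 0.4796 -0.2581  0.1734] yaw_y 86.3 tilt [-0.005  0.003 -1.   ] q [-0.49  0.38 -0.01  1.19  0.   -0.43] F [ 0.3 -0.4  0.9] M [0.01 0.05 0.  ] w 0.0221
to target, tool cm: [-0.2  -0.08  0.04]
```

```bash

python3 -m crank '[[[-0.15,-0.05,0,0,0,0,1.5],[0,0,0,0,0,0,0.8],[0,0,0,0,0,0,0.8],[0,0,0,0,0,0,0.8]]]' 40 >/dev/null; python3 arc.py
python3 -m crank '[[[0,0.17,0,0,0,2,0.8],[0,0,0,0,0,0,0.8]]]' >/dev/null; python3 arc.py
```

```text
t 16.73 p [ 0.4832 -0.2603  0.1766] yaw_y 86.4 tilt [ 0.001 -0.    -1.   ] q [-0.49  0.38 -0.    1.19  0.   -0.43] F [-0.5  1.  -0.6] M [0.21 0.08 0.48] w 0.009
lever dir 179.5 r 0.0478 F_tan(ccw +) -1.0 F_rad 0.5 Mz@axis 0.43
t 16.9 p [ 0.4833 -0.2589  0.1766] yaw_y 84.4 tilt [ 0.001 -0.002 -1.   ] q [-0.49  0.38 -0.    1.19 -0.   -0.39] F [-0.1 -0.8 -0.4] M [-0.07  0.07  0.47] w 0.009
lever dir 177.8 r 0.0478 F_tan(ccw +) 0.8 F_rad 0.1 Mz@axis 0.51
```

```bash

python3 -m crank '[[[0,0.17,0,0,0,2,0.8],[0,0,0,0,0,0,0.8]]]' >/dev/null; python3 arc.py|tail -1
python3 -m crank '[[[0,0.17,0,0,0,2,0.8],[0,0,0,0,0,0,0.8]]]' >/dev/null; python3 arc.py
```

```text
lever dir 175.8 r 0.0478 F_tan(ccw +) 0.7 F_rad 0.4 Mz@axis 0.48
t 17.23 p [ 0.4835 -0.2555  0.1765] yaw_y 80.4 tilt [ 0.001 -0.002 -1.   ] q [-0.49  0.37 -0.01  1.19 -0.   -0.32] F [-0.1 -1.2  1.5] M [-0.34  0.17  0.46] w 0.009
lever dir 173.8 r 0.0478 F_tan(ccw +) 1.2 F_rad -0.1 Mz@axis 0.52
```

```bash

python3 -m crank '[[[0,0.2,0,0,0,2,0.8],[0,0,0,0,0,0,0.8]]]' >/dev/null; python3 arc.py|tail -1
python3 -m crank '[[[0,0.2,0,0,0,2,0.8],[0,0,0,0,0,0,0.8]]]' >/dev/null; python3 arc.py|tail -1
python3 -m crank '[[[0,0,0,0,0,0,0.8],[0,0,0,0,0,0,0.8]]]' >/dev/null; python3 arc.py
```

```text
lever dir 171.4 r 0.0477 F_tan(ccw +) 1.8 F_rad -0.3 Mz@axis 0.49
lever dir 169.3 r 0.0477 F_tan(ccw +) 4.1 F_rad -0.1 Mz@axis 0.65
t 17.73 p [ 0.4841 -0.2515  0.1764] yaw_y 76.4 tilt [ 0.001 -0.001 -1.   ] q [-0.48  0.37 -0.01  1.19 -0.   -0.24] F [-2.1 -3.9  2.3] M [-0.87  0.28  0.43] w 0.0086
lever dir 168.9 r 0.0478 F_tan(ccw +) 4.2 F_rad 1.3 Mz@axis 0.63
```

The moment is 0.63–0.65 N m, in the middle of the firm band. I'll release, retreat and check.

```bash

python3 -m crank '[[[0,0,0,0,0,0,1.6],[0,0,0,0,0,0,2.4],[0,0,-1,0,0,0,2.5],[0,0,-3,0,0,0,2.5],[0,0,-3,0,0,0,2.5],[0,-4,0,0,0,0,2.5],[0,-4,0,0,0,0,2.5],[0,-4,0,0,0,0,2.5]]]' >/dev/null
python3 -m crank '[[[0,-4,0,0,0,0,2.5],[0,-4,0,0,0,0,2.5],[0,0,0,0,0,0,2.5],[0,0,0,0,0,0,2.5]]]' >/dev/null
python3 arc.py; python3 snap.py 4; python3 m3.py 4
```

```text
t 18.73 p [ 0.4359 -0.4468  0.2453] yaw_y 76.2 tilt [ 0.     0.002 -1.   ] q [-0.8   0.5   0.37  1.44  0.   -0.56] F [ 0.   0.4 -0.6] M [ 0.   -0.   -0.03] w 0.0252
lever dir 242.9 r 0.209 F_tan(ccw +) -0.2 F_rad -0.4 Mz@axis -0.07
top 4 ring [ 0.5299 -0.2589] [47.7 52. ] red dir 199.5 r 0.0436
top 4 dial [ 0.5343 -0.2596] [88.8 98.1] red dir 196.9 r 0.0475
top 4 bar [ 0.529  -0.2601] [34.8 14.2] red dir 198.3 r 0.0423
  bar axis 16.3 141
  red [ 0.4889 -0.2734] 9 abs dir from (.531,-.2605): 197.1
scene 4 ring [ 0.5169 -0.2627] [23.9 41.5] red dir 205.2 r 0.0326
scene 4 dial [ 0.5116 -0.2563] [45.5 88.8] red dir 220.0 r 0.0316Traceback (most recent call last):
  File "m3.py", line 19, in <module>
    one("top",t,(255,160,335,225),0);one("scene",t,(240,180,330,250),0)
                                     ~~~^^^^^^^^^^^^^^^^^^^^^^^^^^^^^^^
  File "m3.py", line 11, in one
    hu=cv2.convexHull((ray(n,A[sel],zz)[:,:2]*1e4).astype(np.float32))
                       ~~~^^^^^^^^^^^^^
  File "h.py", line 5, in ray
    p=cv2.undistortPoints(np.array(uv,float).reshape(-1,1,2),K,np.array(c["distortion"]))[:,0]
      ~~~~~~~~~~~~~~~~~~~^^^^^^^^^^^^^^^^^^^^^^^^^^^^^^^^^^^^^^^^^^^^^^^^^^^^^^^^^^^^^^^^
cv2.error: OpenCV(4.12.0) /io/opencv/modules/calib3d/src/undistort.dispatch.cpp:347: error: (-215:Assertion failed) CV_IS_MAT(_src) && CV_IS_MAT(_dst) && (_src->rows == 1 || _src->cols == 1) && (_dst->rows == 1 || _dst->cols == 1) && _src->cols + _src->rows - 1 == _dst->rows + _dst->cols - 1 && (CV_MAT_TYPE(_src->type) == CV_32FC2 || CV_MAT_TYPE(_src->type) == CV_64FC2) && (CV_MAT_TYPE(_dst->type) == CV_32FC2 || CV_MAT_TYPE(_dst->type) == CV_64FC2) in function 'cvUndistortPointsInternal'
```

View pics/crop4.png

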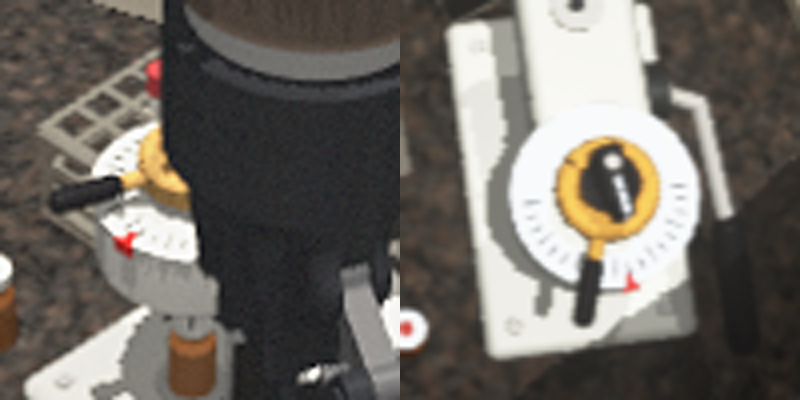

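The top crop shows the line still on the tab (line end (627,220), tab (630,283)), the lever stayed at about 169°, and the gripper is clear. I'll hand in now.

```bash
python3 -c "
from workcell import robot;print(robot.job_done())"
```

```text
the job is handed in; nothing more can be done
None
```

The job is handed in at about 19 s of the 48 s allowed; the hand-in gave no verdict. I turned the knob about 37° counter-clockwise onto the red tab with the ring loose. I then gripped the lever and screwed the ring down clockwise about 137°, in two grips.

- **Tightness:** the turning moment began to rise at a lever direction of about 190° and reached 0.63–0.65 N m at 169°, within the 0.5–0.8 band. I worked it out from the wrist force and moment, with readings noisy by about 0.05 to 0.1 N m. The washer force itself cannot be measured.
- **Knob setting:** after release the top camera put the line at 196.3°. It put the tab at 197°, or 196.9–199.5° depending on which centre is used, so the offset is about 1–3° against the 5° limit. The lever stayed at about 169°.
- **Left alone:** the tab had not moved in the camera measurements (within about 1 mm). The vials and rack looked unmoved in the pictures, but I did not measure them.
- **Checks that failed or disagreed:**
  - The first lever grip was too high and was redone.
  - The scene camera was blocked in the last check. Earlier it had put the line at 200.9° and the tab at 193–199°. I trusted the top camera, whose line angle also matched the gripper's own when the knob was turned.

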